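# Shingle the key tags on the genkan rest and clip the keeper

## Task

Lay the three wooden key tags gently on the sloping rest as an overlapping, shingled row: first the long one on the backboard, then the middle-length one over it, then the short one on top, each square to the rest, leaning flat on what is beneath it with its lower end on the tray floor behind its own rib. Then press the keeper bar straight down between the two snap hooks at the low end until both have clicked over it and it sits fully home. Let go of everything and leave the other things on the shelf alone.

Things in the scene. Friction and masses are not known exactly. Their poses are not given: they have to be found in the camera images.
- rest: Plywood display tray fixed to the shelf, 175 mm long (its x) by 130 mm wide (its y); floor 6 mm and rim 12 mm above the shelf. Origin on the shelf surface; floor from x = -80 to +95 mm. x points away from the robot within 20 degrees, z up. A 40 mm wide backboard rises towards +x at 30 degrees; the line of its top face meets the floor at seat_back.
- seat_back (a point): Point on the tray floor where the middle of the long tag's lower underside edge belongs; axes as the rest. At each of the three seats a cross rib, 4 mm high, 3 mm thick, 60 mm wide, stands on the floor, its +x face 3.2 mm to the -x side of the seat; the tag's lower end sits on the +x side of its rib.
- seat_middle (a point): The same for the middle-length tag, 20 mm to the -x side of seat_back; a tag whose lower edge is here lies flat upon the long tag, at 30 degrees also.
- seat_front (a point): The same for the short tag, 20 mm to the -x side of seat_middle.
- keeper_place (a point): Point on the tray floor, between the two snap hooks, where the middle of the keeper's underside belongs; 26 mm to the -x side of seat_front; axes as the rest.
- hook_left (a joint): Bend of the springy snap hook on the +y side of keeper_place, rad: 0 = upright, grows outwards. Upright tongue 12 mm wide (along x), inner face 46 mm from the middle line, top 37 mm above the shelf; a flat catch 16.5 mm above the tray floor juts 3.5 mm inwards, with a lead-in ramp above it (3 mm of lead-in a side).
- hook_right (a joint): The same for the hook on the -y side. The keeper's end bends a hook by about 0.12 before it snaps back over it; pressing the keeper past both takes roughly 4 to 12 N.
- tag_long_centre (a point): Centre of the long wooden key tag, a dark wooden plate 96 mm long (its x) x 50 mm wide (its y) x 10 mm thick (its z, up), with a small brass eyelet near its +x (upper) end; at first it lies flat on the shelf with its +x end pointing roughly away from the robot (within 25 degrees). About 36 g.
- tag_long_foot (a point): Middle of the long tag's lower underside edge: the end without eyelet, 48 mm from its centre along its -x and 5 mm below it; axes as the tag.
- tag_mid_centre (a point): Centre of the middle-length wooden key tag, a dark wooden plate 80 mm long (its x) x 50 mm wide (its y) x 10 mm thick (its z, up), with a small brass eyelet near its +x (upper) end; at first it lies flat on the shelf with its +x end pointing roughly away from the robot (within 25 degrees). About 30 g.
- tag_mid_foot (a point): Middle of the middle-length tag's lower underside edge: the end without eyelet, 40 mm from its centre along its -x and 5 mm below it; axes as the tag.
- tag_short_centre (a point): Centre of the short wooden key tag, a dark wooden plate 64 mm long (its x) x 50 mm wide (its y) x 10 mm thick (its z, up), with a small brass eyelet near its +x (upper) end; at first it lies flat on the shelf with its +x end pointing roughly away from the robot (within 25 degrees). About 24 g.
- tag_short_foot (a point): Middle of the short tag's lower underside edge: the end without eyelet, 32 mm from its centre along its -x and 5 mm below it; axes as the tag.
- keeper_grip (a point): Grip point of the keeper, a grey plastic bar 90 mm long (its y) x 20 mm (its x) x 14 mm high with an upright blade mid-way (40 mm along y, 12 mm thick along x, top 56 mm above the underside). The point is on the middle axis, 42 mm above the underside. It stands upright on the shelf at first, its x axis roughly away from the robot. About 70 g.
- paperweight: Round glass paperweight, 72 mm across, 47 mm high; leave alone. Origin under its centre.
- puck: Black charging puck, 84 mm across, 10 mm high; leave alone. Origin under its centre.
- glasses_case: Green sunglasses case, 62 x 160 x 42 mm; leave alone. Origin under its centre.
- watch: Silver smartwatch with its strap laid out, 185 x 36 x 12 mm; leave alone. Origin under its centre.
- tag_long: The long tag as a whole; origin at the middle of its underside, axes as its centre. Held well by its long sides with about 30 N.
- tag_mid: The middle-length tag as a whole; origin at the middle of its underside, axes as its centre. Held well by its long sides with about 30 N.
- tag_short: The short tag as a whole; origin at the middle of its underside, axes as its centre. Held well by its long sides with about 30 N.
- keeper: The keeper as a whole; origin at the middle of its underside, axes as keeper_grip. A moderate grip (about 40 N) on the blade holds it; a very hard squeeze can make it twist between the fingers.
Mind the look-alikes: they are no part of the job. Leave any pink or turquoise look-alike of the tag_long alone. Leave any pink look-alike of the tag_mid alone.

How it is judged:
By the outcome, as a careful person would: the job done as asked, in the order asked, and still so for the second after the job is handed in, with the robot touching nothing.
It also fails if it takes over 72 s, if anything falls off the work surface, if the arm or the gripper's body presses on something with over 40 N, if the wrist force passes 120 N, or if a joint passes its speed limit or range.

## Robot

A 6-joint arm with a two-finger parallel gripper is mounted at the origin on the work surface. World frame = base frame: x ahead of the robot, y to its left, z up, the work surface at z = 0. Lengths are in m, angles in degrees, forces in N, time in s.
With the tool pointing down it reaches from about 0.3 to 0.75 m from the base axis. Payload 8.5 kg.
Tool frame: the origin (TCP) lies at the very end of the fingers, on their centre line; the grasp point (between the pads) lies 19 mm behind it (env.pinch_z is the distance from the TCP to the grasp point, in m); z points along the fingers, y is the line along which they close (so a half turn about z gives the same grasp; the last joint's range is limited). The gripper opens to 85 mm and grips with 20 to 120 N. Pads are 22 mm wide; open, the fingers measure 114 mm over their backs; the gripper's body (76 mm by 85 mm) begins 54 mm behind the grasp point. The pads swing forward as they close: fully open they stand 13 mm farther back than shut.
Start: joints at [-80.174, 21.807, 74.336, -0, 83.858, -12.336], TCP at [0.207, -0.509, 0.231] pointing down, gripper open.
Joint ranges: [-178.18, 178.18], [-50.72, 133.34], [12.68, 142.11], [-81.47, 261.47], [9.98, 163.14], [-165.26, 165.26]. Speed limits (degrees/s): [136.94, 136.94, 180, 180, 180, 180].

## Interface

Orientations are given as a 3x3 rotation matrix whose columns are the frame's x, y, z axes.
In Python, from rig import env, viewer gives the robot as it stands.
- The arm moves only by the tool drive_tool, never from a script. Its argument "series" is a list of rows, each a list of 3 entries, a list of its own where there are three numbers: the shift along the tool's x, y, z in m, then the turn about the tool's z in degrees, then the finger opening in m, from 0 to 0.0854. A call has 1 to 20 rows; each row is the pose to reach, as a shift and turn from the pose commanded when the call began, along the tool's axes at that moment; what a row does not reach only later rows make up. A row lasts 1/10 s, in which the tool goes at most 50 mm and 8.59 degrees, less where a joint would pass 70% of its speed; a pose out of reach is approached as far as the arm can. A call with a gripper value outside its range is refused whole. The fingers move at their own pace and stop on an object; "newtons" is the grip in N (left out, the last holds). Time passes only in rows, so rows that repeat a pose let the fingers close. It gives the time, the measured TCP pose, the force, the opening and the grip force at its end, in the units of the state.
- env.observe(): the state, without advancing time (a new reading comes with each control period).
- viewer.get_image(name): name is "side" or "top" or "wrist"; returns a dict with "img" (480x640x3 uint8, red, green, blue), "depth" (480x640 float32, m along the optical axis (not along the pixel's ray), 0 where there is no reading), "camera_matrix" (3x3 intrinsics, pixels), "rvec" (rotation vector, rad) and "tvec" (3), from world to camera coordinates, as OpenCV has them. Camera axes: x right, y down, z forward; pixel columns grow to the right and rows downward; lengths in m; the calibration is good to about 2 mm. A picture is of the moment at which its call begins.
- env.close_job(): hands the job in; it is judged then, once.
The state is a dict: "time_s": time; "q": joint angles; "qvel": joint speeds; "joint_efforts": joint torques, N m; "position": TCP position; "tool_rot": TCP orientation; "ft_force": force on the tool from outside, world axes, zero at the start; "wrist_torque": the same for the moment, N m; "grip_width": finger opening in m; "gripper_force": force on a finger pad.
Only numpy, scipy, OpenCV 4.12 (cv2) and the standard library are available. Lean on these libraries where they do the work, as an engineer would, in place of code of your own. Each camera call takes 0.05 s, during which the arm holds its last target. There are 200 camera calls.

## Working session

There is one attempt and no reset: what is moved stays moved. The work goes in short steps, Python scripts to look and compute and a tool call to move; the robot and the scene stay as the last step left them, time stands still between calls to the robot, and variables do not carry over. Pictures are saved under pics/ and viewed, at most 10 in all, crops included, and the job is handed in when it is done.

Besides the shell and the picture viewer there is one more tool, called after ">>>" by a JSON object that holds its "fn" and its "kwargs". drive_tool: Moves the arm, as the interface text tells. Its arguments: {"type":"object","properties":{"series":{"type":"array"},"newtons":{"type":"number"}},"required":["series"]}

```bash
ls; mkdir -p pics
cat > h.py <<'E'
import numpy as np, cv2
from rig import env, viewer
def snap(name):
    d=viewer.get_image(name); R=cv2.Rodrigues(np.array(d['rvec'],float))[0]; t=np.array(d['tvec'],float).reshape(3)
    K=np.array(d['camera_matrix']); z=d['depth']; v,u=np.mgrid[:480,:640]
    pc=np.stack([(u-K[0,2])/K[0,0]*z,(v-K[1,2])/K[1,1]*z,z],-1)
    P=(pc-t)@R; P[z==0]=np.nan
    return d['img'],P,(K,R,t)
def save(img,name): cv2.imwrite('pics/'+name+'.png',img[...,::-1])
E
python3 - <<'E'
from h import *
for n in('top','side'):
    i,P,c=snap(n); save(i,n+'0'); np.savez('/tmp/'+n,i=i,P=P); print(-c[1].T@c[2])
s=env.observe(); print(s['position'],s['tool_rot'],s['ft_force'],env.pinch_z)
E
```

```text
pics
[ 0.40220915 -0.0025676   1.31609376]
[-0.20660341  0.84923543  0.82371957]
[ 0.20741967 -0.50910992  0.23078241] [[ 9.26120689e-01  3.77227270e-01 -2.38216298e-04]
 [ 3.77227254e-01 -9.26119839e-01  1.28167248e-03]
 [ 2.62864973e-04 -1.27684508e-03 -9.99999150e-01]] [-0.39425595  0.28653571 -0.26002222] 0.0187
```

View pics/top0.png

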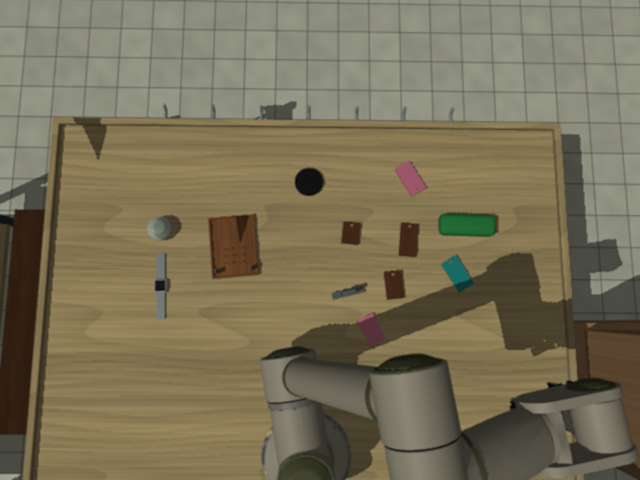

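View pics/side0.png

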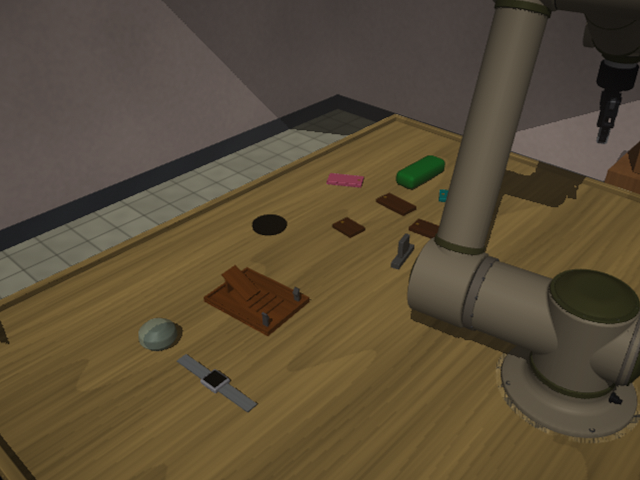

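Top picture: the long tag is at (409,239), the mid tag at (394,285), the short tag at (351,233) and the keeper at (349,292). The rest is around (234,246) with its hooks at (222,269) and (256,266), so its low end points to the robot. The side view agrees. The pink and turquoise plates are look-alikes.

Run:
```python
from h import *
f=np.load('/tmp/top.npz'); i=f['i'].astype(int);P=f['P']
hsv=cv2.cvtColor(f['i'],cv2.COLOR_RGB2HSV)
def rect(name,c,r,m):
    w=np.zeros((480,640),bool); w[c[1]-r:c[1]+r,c[0]-r:c[0]+r]=1
    n,l=cv2.connectedComponents((m&w).astype(np.uint8)); k=l[c[1],c[0]]
    if k==0: k=np.bincount(l[l>0]).argmax()
    q=P[l==k]; R=cv2.minAreaRect((q[:,:2]*1000).astype(np.float32)); print(name,len(q),R,'z',np.nanpercentile(q[:,2],[5,50,95]))
g=i.sum(-1)
print(i[239,409],i[285,394],i[233,351],i[250,380],i[246,222],i[293,345])
dark=(i[...,0]<115)&(i[...,0]>i[...,2]+15)
for n,c in dict(long=(409,241),mid=(394,287),short=(351,235)).items(): rect(n,c,26,dark)
rect('keeper',(345,294),22,(hsv[...,1]<60))
rect('keeperz',(345,294),22,P[...,2]>.025)
rect('keeperlow',(345,294),22,P[...,2]>.007)
rect('rest',(225,260),45,P[...,2]>.004)
w=P[205:285,200:270]; print(np.nanmax(w[...,2]))
rect('hooks',(222,268),10,P[...,2]>.02)
rect('hookr',(255,265),8,P[...,2]>.02)
```

```text
[64 39 23] [63 38 23] [64 38 23] [134 118  82] [101  65  38] [75 79 77]
long 692 ((597.0640258789062, -293.0518493652344), (59.284976959228516, 102.69327545166016), 84.94425964355469) z [-0.00068736  0.009446    0.01419706]
mid 585 ((nan, nan), (0.0, 0.0), 0.0) z [-0.00029359  0.00945684  0.01440486]
short 463 ((615.9708862304688, -127.62431335449219), (56.519588470458984, 68.56388092041016), 83.80736541748047) z [-0.00101206  0.00901335  0.01418926]
keeper 210 ((443.535888671875, -113.77420043945312), (19.39862632751465, 88.28813934326172), 12.41976261138916) z [0.01028443 0.01530812 0.05738983]
keeperz 68 ((444.09576416015625, -114.43851470947266), (11.199002265930176, 39.847679138183594), 14.22554874420166) z [0.05049002 0.05479485 0.05888606]
keeperlow 229 ((444.1772155761719, -114.65269470214844), (19.95344352722168, 89.8311538696289), 13.699703216552734) z [0.01027799 0.01530462 0.05728501]
rest 2344 ((574.5589599609375, 214.02108764648438), (182.75570678710938, 137.97451782226562), 6.36796760559082) z [0.00445991 0.00808588 0.03961194]
0.0542173670069876
hooks 20 ((501.92852783203125, 252.373779296875), (11.918440818786621, 6.4502482414245605), 5.746001243591309) z [0.02484137 0.03218101 0.03894276]
hookr 15 ((511.3613586425781, 159.6495361328125), (12.048934936523438, 7.568242073059082), 1.9464086294174194) z [0.02347394 0.03249184 0.03858392]
```

>>> {"fn": "drive_tool", "kwargs": {"series": [[[0.4427, -0.053, 0.0], 27.2, 0.07], [[0.4427, -0.053, 0.0], 27.2, 0.07], [[0.4427, -0.053, 0.0], 27.2, 0.07], [[0.4427, -0.053, 0.0], 27.2, 0.07], [[0.4427, -0.053, 0.0], 27.2, 0.07], [[0.4427, -0.053, 0.0], 27.2, 0.07], [[0.4427, -0.053, 0.0], 27.2, 0.07], [[0.4427, -0.053, 0.0], 27.2, 0.07], [[0.4427, -0.053, 0.0], 27.2, 0.07], [[0.4427, -0.053, 0.0], 27.2, 0.07], [[0.4427, -0.053, 0.0], 27.2, 0.07], [[0.4427, -0.053, 0.0], 27.2, 0.07]], "newtons": 30}}

```text
time_s: 1.3
position: [0.5967, -0.2939, 0.231]
tool_rot: [[0.996, -0.088, -0.001], [-0.088, -0.996, 0.0], [-0.001, -0.0, -1.0]]
ft_force: [-0.3, -1.0, -0.7]
grip_width: 0.07
gripper_force: 0.0
```

```bash
cat >> h.py <<'E'
def shift(x,y,z,ang,s=None):
    "tool shift and turn to bring TCP to x,y,z with tool x at world angle ang (deg)"
    s=s or env.observe(); R=np.array(s['tool_rot']); p=np.array(s['position'])
    a=np.degrees(np.arctan2(R[1,0],R[0,0])); print('now',p.round(4),'ang',round(a,2),'F',np.round(s['ft_force'],1),'w',round(s['grip_width'],4),'t',round(s['time_s'],1))
    print('shift',(R.T@(np.array([x,y,z])-p)).round(4),'turn',round((a-ang+180)%360-180,2))
def plates(img,P,zr=(.004,.016),amin=300):
    i=img.astype(int); m=(i[...,0]<115)&(i[...,0]>i[...,2]+12)&(P[...,2]>zr[0])&(P[...,2]<zr[1])
    m=cv2.morphologyEx(m.astype(np.uint8),cv2.MORPH_OPEN,np.ones((3,3)))
    n,l,st,ce=cv2.connectedComponentsWithStats(m)
    for k in range(1,n):
        if st[k,4]>amin:
            q=P[l==k]; c,wh,a=cv2.minAreaRect((q[:,:2]*1000).astype(np.float32))
            if wh[1]>wh[0]: a+=90; wh=wh[::-1]
            print(ce[k].round(),'c',np.round(c,1),'size',np.round(wh,1),'ang',round((a+90)%180-90,2),'z',np.round(np.nanmedian(q[:,2]),4),'touch' if st[k,0]==0 or st[k,1]==0 or st[k,0]+st[k,2]>=640 or st[k,1]+st[k,3]>=480 else '')
E
python3 - <<'E'
from h import *
i,P,c=snap('wrist'); save(i,'w0'); print('cam',-c[1].T@c[2]); plates(i,P); shift(.597,-.293,.1,-5.)
E
```

```text
cam [ 0.68105324 -0.30090745  0.37336691]
[317. 190.] c [ 596.2 -289.4] size [95.5 49.2] ang -5.01 z 0.0096 
[124. 188.] c [ 614.2 -123.5] size [63.5 50. ] ang -5.99 z 0.0096 
[283. 325.] c [ 466.  -244.8] size [81.3 50.5] ang 5.97 z 0.0095 
now [ 0.5964 -0.2942  0.2313] ang -5.12 F [-0.2 -0.4  1.5] w 0.0703 t 1.4
shift [ 0.0006 -0.0013  0.1313] turn -0.12
```

View pics/w0.png

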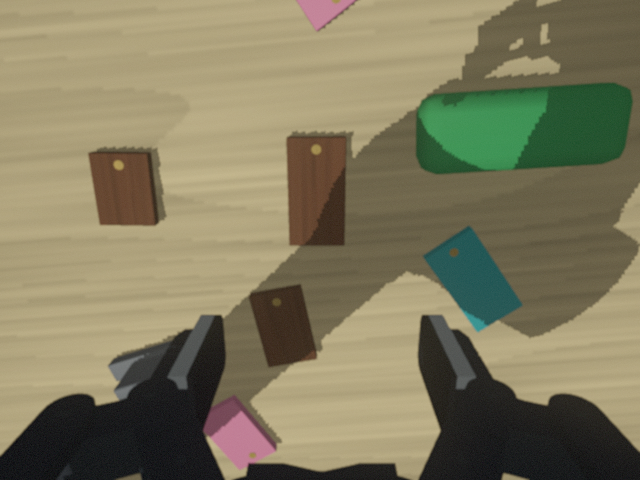

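The wrist picture shows the long tag at (317,190), the short tag at (124,188) and the mid tag at (283,325). Their measured sizes match the given ones within 1 mm. I'll grasp the long tag 8 mm foot-ward of its centre.

>>> {"fn": "drive_tool", "kwargs": {"series": [[[-0.0087, -0.0048, 0.05], 0, 0.07], [[-0.0087, -0.0048, 0.1], 0, 0.065], [[-0.0087, -0.0048, 0.15], 0, 0.065], [[-0.0087, -0.0048, 0.19], 0, 0.065], [[-0.0087, -0.0048, 0.21], 0, 0.065], [[-0.0087, -0.0048, 0.22], 0, 0.065], [[-0.0087, -0.0048, 0.226], 0, 0.065], [[-0.0087, -0.0048, 0.2298], 0, 0.065], [[-0.0087, -0.0048, 0.2298], 0, 0.065], [[-0.0087, -0.0048, 0.2298], 0, 0.04], [[-0.0087, -0.0048, 0.2298], 0, 0.04], [[-0.0087, -0.0048, 0.2298], 0, 0.04], [[-0.0087, -0.0048, 0.2298], 0, 0.04]], "newtons": 30}}

```text
time_s: 2.65
position: [0.5897, -0.2881, 0.0029]
tool_rot: [[0.996, -0.088, 0.002], [-0.088, -0.996, -0.001], [0.002, 0.001, -1.0]]
ft_force: [-0.7, 0.8, 6.4]
grip_width: 0.0487
gripper_force: 31.4
```

>>> {"fn": "drive_tool", "kwargs": {"series": [[[0, 0, -0.01], 0, 0.04], [[0, 0, -0.05], 0, 0.04], [[-0.01, -0.04, -0.1], 0, 0.04], [[-0.0739, -0.4954, -0.22], -11, 0.04], [[-0.0739, -0.4954, -0.22], -11, 0.04], [[-0.0739, -0.4954, -0.22], -11, 0.04], [[-0.0739, -0.4954, -0.22], -11, 0.04], [[-0.0739, -0.4954, -0.22], -11, 0.04], [[-0.0739, -0.4954, -0.22], -11, 0.04], [[-0.0739, -0.4954, -0.22], -11, 0.04], [[-0.0739, -0.4954, -0.22], -11, 0.04], [[-0.0739, -0.4954, -0.22], -11, 0.04], [[-0.0739, -0.4954, -0.22], -11, 0.04], [[-0.0739, -0.4954, -0.22], -11, 0.04], [[-0.0739, -0.4954, -0.22], -11, 0.04]]}}

```text
time_s: 4.15
position: [0.5588, 0.2127, 0.2219]
tool_rot: [[0.994, 0.105, 0.0], [0.105, -0.994, -0.0], [0.0, 0.0, -1.0]]
ft_force: [0.2, 0.4, -0.6]
grip_width: 0.0484
gripper_force: 31.4
```

Run:
```python
from h import *
i,P,c=snap('wrist'); save(i,'w1'); np.savez('/tmp/w1',i=i,P=P); shift(.56,.212,.2,6)
```

```text
now [0.5589 0.2118 0.2215] ang 5.97 F [ 0.8  0.4 -0.6] w 0.0486 t 4.2
shift [ 0.0011 -0.0001  0.0215] turn -0.03
```

View pics/w1.png

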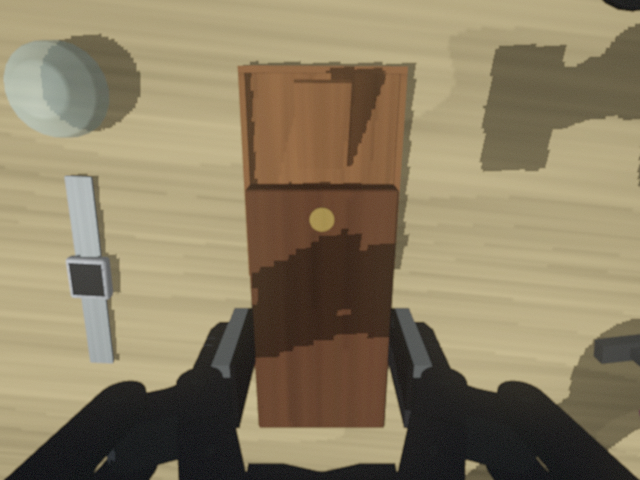

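The wrist picture shows the tag held square, at (320,310), hiding the tray's low half. The tray's far rim is at row 68. I'll back off to see the seats.

>>> {"fn": "drive_tool", "kwargs": {"series": [[[-0.045, 0, -0.02], 0, 0.04], [[-0.085, 0, -0.03], 0, 0.04], [[-0.085, 0, -0.03], 0, 0.04]]}}

```text
time_s: 4.5
position: [0.4715, 0.2022, 0.2532]
tool_rot: [[0.995, 0.103, 0.001], [0.103, -0.995, 0.0], [0.001, 0.0, -1.0]]
ft_force: [1.7, 0.2, 0.5]
grip_width: 0.0487
gripper_force: 31.4
```

Run:
```python
from h import *
i,P,c=snap('wrist'); save(i,'w2'); np.savez('/tmp/w2',i=i,P=P); shift(.56,.212,.2,6)
```

```text
now [0.4734 0.2023 0.2526] ang 5.88 F [ 0.5 -0.3 -0.9] w 0.049 t 4.5
shift [ 0.0871 -0.0008  0.0527] turn -0.12
```

View pics/w2.png

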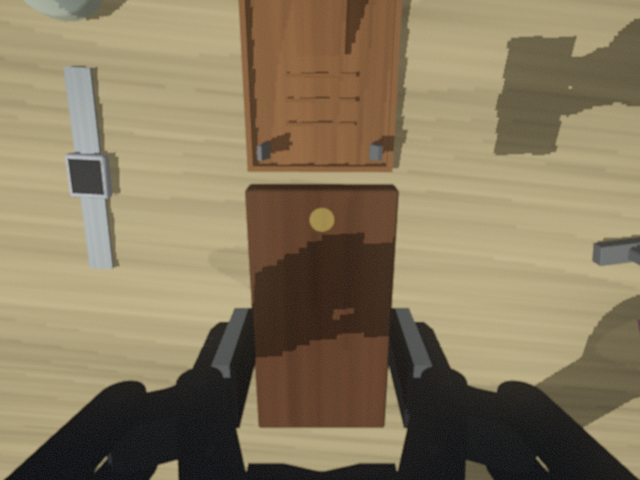

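Run:
```python
from h import *
f=np.load('/tmp/w2.npz'); i=f['i'];P=f['P']
def rc(m):
    q=P[m]; q=q[np.isfinite(q[:,0])]; return len(q),cv2.minAreaRect((q[:,:2]*1000).astype(np.float32)),np.percentile(q[:,2],[5,50,95]).round(4)
def box(u0,u1,v0,v1):
    m=np.zeros((480,640),bool); m[v0:v1,u0:u1]=1; return m
z=P[...,2]
hl=rc(box(250,285,138,165)&(z>.03)); hr=rc(box(360,392,138,165)&(z>.03)); print(hl,hr)
a=np.array(hl[1][0]);b=np.array(hr[1][0]); d=a-b; kp=(a+b)/2; print('hooks mid',kp,'sep',np.hypot(*d),'ang',np.degrees(np.arctan2(-d[0],d[1])))
# sides: outermost pixel with rim height per row
L=[];Rr=[]
for v in range(15,160,3):
    u=np.where((z[v,220:430]>.007)&(z[v,220:430]<.017))[0]+220
    L.append(P[v,u[0],:2]);Rr.append(P[v,u[-1],:2])
for S in(L,Rr):
    vx,vy,x,y=cv2.fitLine(np.array(S,np.float32)*1000,cv2.DIST_HUBER,0,.01,.01).ravel(); print('side ang',np.degrees(np.arctan(vy/vx)),'y at x=560',y+(560-x)*vy/vx)
# low edge
E=[]
for u in range(255,385,5):
    v=np.where((z[120:180,u]>.007)&(z[120:180,u]<.017))[0]; E.append(P[v[-1]+120,u,:2])
vx,vy,x,y=cv2.fitLine(np.array(E,np.float32)*1000,cv2.DIST_HUBER,0,.01,.01).ravel(); print('low edge ang',np.degrees(np.arctan2(-vx,vy)),'x at y=206',x+(206-y)*vx/vy)
th=np.radians(6.0); ex=np.array([np.cos(th),np.sin(th)]); ey=np.array([-ex[1],ex[0]])
for n in('w1','w2','top'):
    Q=np.load(f'/tmp/{n}.npz')['P'].reshape(-1,3)*1000; Q=Q[np.isfinite(Q[:,0])]
    r=(Q[:,:2]-kp)@ex; s=(Q[:,:2]-kp)@ey
    m=(abs(s)<17)&(r>85)&(r<140)&(Q[:,2]>12)&(Q[:,2]<70)
    if m.sum()>20:
        p=np.polyfit(r[m],Q[m,2],1); print(n,m.sum(),'slope',np.degrees(np.arctan(p[0])),'meets floor at',(6-p[1])/p[0],'maxz',Q[m,2].max(), 'r at top',r[m&(Q[:,2]>30)].max())
    m=(abs(s)<40)&(r>25)&(r<60)&(Q[:,2]<12); print(' floor z',np.median(Q[m,2]) if m.any() else None)
# rib dark lines profile
g=i.sum(-1)
for v in range(60,135): 
    if g[v,290:310].mean()<g[60:135,290:310].mean()*.9: print(v,P[v,300]*1000,((P[v,300,:2]*1000-kp)@ex).round(1),g[v,290:310].mean())
```

```text
(135, ((501.00909423828125, 255.4916534423828), (12.159058570861816, 7.1100287437438965), 7.452847957611084), array([0.0306, 0.035 , 0.0371])) (139, ((510.4375305175781, 159.46273803710938), (12.094159126281738, 7.105694770812988), 6.909099578857422), array([0.0308, 0.035 , 0.0372]))
hooks mid [505.72331238 207.47719574] sep 96.49066278446803 ang 5.607516329380956
side ang 5.66225 y at x=560 277.72327
side ang 5.6970215 y at x=560 148.00838
low edge ang -174.23405 x at y=206 485.82153
w1 3303 slope 30.008040206692538 meets floor at 66.32103656777836 maxz 50.29179248951299 r at top 139.5059038546317
 floor z None
w2 1874 slope 30.025122154973605 meets floor at 66.33339804513021 maxz 35.14567354865576 r at top 113.064095196717
 floor z 5.784481690520365
top 261 slope 30.057543777834027 meets floor at 66.72701878924903 maxz 54.2173670069876 r at top 139.97711437004185
 floor z 5.776872741185697
97 [546.81046314 228.81336905   5.24296678] 43.1 279.15
98 [546.13421401 228.48330519  11.06091405] 42.4 277.9
121 [526.83002473 227.10698957   5.13298345] 23.0 262.55
122 [526.27210415 226.88004236   8.96311706] 22.5 255.65
123 [525.50863302 226.76828431   9.95421908] 21.7 278.0
```

```bash
cat >> h.py <<'E'
KP=np.array([505.7,207.5]); TH=5.7
def held(img,P,s,u0=235,u1=410,v0=170,v1=440):
    "held plate's top face in the tool frame (mm)"
    R=np.array(s['tool_rot']);p=np.array(s['position'])
    T=((P-p)@R*1000); i=img.astype(int)
    m=np.zeros((480,640),bool); m[v0:v1,u0:u1]=1; m&=(i[...,0]>i[...,2]+12)&(T[...,2]<12)&(T[...,2]>-16)
    m=cv2.morphologyEx(m.astype(np.uint8),cv2.MORPH_OPEN,np.ones((3,3)))>0
    q=T[m]; h=np.nanmedian(q[:,2]); q=q[abs(q[:,2]-h)<2]; c,wh,a=cv2.minAreaRect(q[:,:2].astype(np.float32)); print('held: c',np.round(c,1),'size',np.round(wh,1),a,'top z',h.round(1)); 
    px=np.polyfit(q[:,0],q[:,2],1); print('tilt',np.degrees(np.arctan(px[0])).round(2))
def at(r,s,z):
    "shift to rest coords (mm, r from keeper_place along rest x)"
    th=np.radians(TH); ex=np.array([np.cos(th),np.sin(th)]); ey=np.array([-ex[1],ex[0]])
    q=(KP+r*ex+s*ey)/1000; shift(q[0],q[1],z/1000,TH)
def rs():
    th=np.radians(TH); ex=np.array([np.cos(th),np.sin(th)]); ey=np.array([-ex[1],ex[0]]); p=np.array(env.observe()['position'])*1000
    print('r,s,z',((p[:2]-KP)@ex).round(2),((p[:2]-KP)@ey).round(2),p[2].round(2))
E
python3 - <<'E'
from h import *
f=np.load('/tmp/w2.npz'); s=env.observe(); held(f['i'],f['P'],s); at(108,0,65)
E
```

```text
held: c [ 4.3 -0.7] size [96.7 51.1] 0.6052712798118591 top z -7.4
tilt 0.11
now [0.4734 0.2023 0.2526] ang 5.88 F [ 0.5 -0.3 -0.9] w 0.049 t 4.5
shift [ 0.1404 -0.0016  0.1878] turn 0.18
```

>>> {"fn": "drive_tool", "kwargs": {"series": [[[0.05, -0.0009, 0.03], 0, 0.04], [[0.1, -0.0009, 0.08], 0, 0.04], [[0.1414, -0.0009, 0.13], 0, 0.04], [[0.1414, -0.0009, 0.17], 0, 0.04], [[0.1414, -0.0009, 0.1878], 0, 0.04], [[0.1414, -0.0009, 0.192], 0, 0.04], [[0.1414, -0.0009, 0.196], 0, 0.04], [[0.1414, -0.0009, 0.2], 0, 0.04], [[0.1414, -0.0009, 0.204], 0, 0.04], [[0.1414, -0.0009, 0.208], 0, 0.04], [[0.1414, -0.0009, 0.211], 0, 0.04]], "newtons": 20}}

```text
time_s: 5.65
position: [0.6151, 0.2189, 0.0434]
tool_rot: [[0.995, 0.104, 0.002], [0.104, -0.995, -0.0], [0.002, 0.0, -1.0]]
ft_force: [-7.0, -2.4, 9.8]
grip_width: 0.049
gripper_force: 37.4
```

Run:
```python
from h import *
i,P,c=snap('wrist'); save(i,'w3'); s=env.observe(); held(i,P,s); rs(); at(109,0,34)
```

```text
held: c [20.7 -0.9] size [50.  65.8] 89.98123168945312 top z -9.0
tilt -11.37
r,s,z 109.97 0.46 43.04
now [0.6151 0.2189 0.043 ] ang 5.98 F [-4.9 -2.3  9.9] w 0.0487 t 5.7
shift [-0.001   0.0005  0.009 ] turn 0.28
```

>>> {"fn": "drive_tool", "kwargs": {"series": [[[-0.001, 0.0, 0.003], 0, 0.04], [[-0.001, 0.0, 0.005], 0, 0.04], [[-0.001, 0.0, 0.007], 0, 0.04], [[-0.001, 0.0, 0.009], 0, 0.04], [[-0.001, 0.0, 0.0095], 0, 0.04]]}}

```text
time_s: 6.2
position: [0.6149, 0.2188, 0.0345]
tool_rot: [[0.995, 0.104, 0.005], [0.104, -0.995, 0.0], [0.005, 0.0, -1.0]]
ft_force: [-4.8, -2.4, 12.1]
grip_width: 0.0486
gripper_force: 41.7
```

```bash
cat >> h.py <<'E'
def slope(P,r0,r1,w=18,u=None):
    th=np.radians(TH); ex=np.array([np.cos(th),np.sin(th)]); ey=np.array([-ex[1],ex[0]])
    Q=P.reshape(-1,3)*1000; Q=Q[np.isfinite(Q[:,0])]; r=(Q[:,:2]-KP)@ex; s=(Q[:,:2]-KP)@ey
    m=(r>r0)&(r<r1)&(abs(s)<w)&(Q[:,2]<90)
    A=np.c_[r[m],s[m],np.ones(m.sum())]; p,*_=np.linalg.lstsq(A,Q[m,2],rcond=None); e=A@p-Q[m,2]
    g=abs(e)<1.5; p,*_=np.linalg.lstsq(A[g],Q[m,2][g],rcond=None)
    print('plane n',g.sum(),'of',m.sum(),'tilt',np.degrees(np.arctan(p[0])).round(2),'roll',np.degrees(np.arctan(p[1])).round(2),'top meets floor at r',((5.9-p[2])/p[0]).round(1),'-> height over board',((66.2-(5.9-p[2])/p[0])*.5).round(1))
def edges(P,img,r0,r1,p0=66.2,h=10,n='x'):
    "rect of points lying on plane h mm over board"
    th=np.radians(TH); ex=np.array([np.cos(th),np.sin(th)]); ey=np.array([-ex[1],ex[0]])
    Q=P*1000; r=(Q[...,:2]-KP)@ex; s=(Q[...,:2]-KP)@ey
    d=-(r-66.2)*.5+(Q[...,2]-5.9)*.866; a=(r-66.2)*.866+(Q[...,2]-5.9)*.5
    i=img.astype(int); m=(abs(d-h)<2)&(abs(s)<32)&(r>r0)&(r<r1)&(i[...,0]>i[...,2]+12)
    m=cv2.morphologyEx(m.astype(np.uint8),cv2.MORPH_OPEN,np.ones((3,3)))>0
    c,wh,an=cv2.minAreaRect(np.stack([a[m],s[m]],-1).astype(np.float32)); print('on-slope rect c',np.round(c,1),np.round(wh,1),round(an,2),'a range',a[m].min().round(1),a[m].max().round(1))
E
python3 - <<'E'
from h import *
i,P,c=snap('wrist'); save(i,'w4'); s=env.observe(); slope(P,80,135); edges(P,i,40,190); rs(); at(100.3,0,29)
E
```

```text
plane n 9154 of 9156 tilt 27.49 roll -0.06 top meets floor at r 36.1 -> height over board 15.1
on-slope rect c [44.7  0.2] [134.3  63.9] 0.25 a range -22.6 111.8
r,s,z 109.75 0.41 34.5
now [0.6149 0.2188 0.0345] ang 5.97 F [-4.3 -2.4 10.3] w 0.0487 t 6.2
shift [-0.0095  0.0004  0.0055] turn 0.27
```

View pics/w4.png

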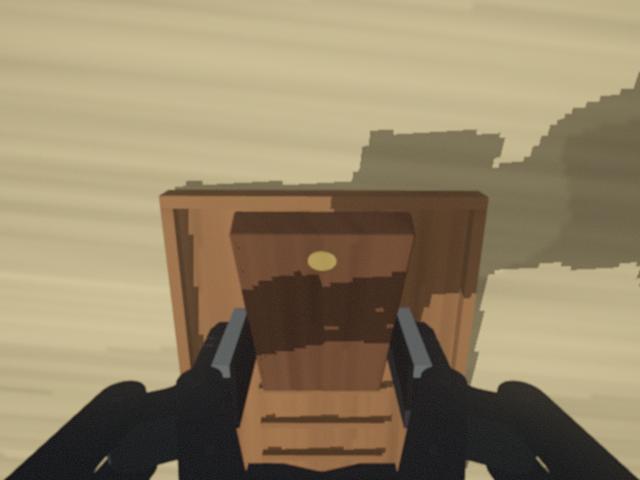

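The tag lies on the board between the pads at (322,300), tilted 27.5°. I'll press slightly more, then slide down the slope.

>>> {"fn": "drive_tool", "kwargs": {"series": [[[0, 0, 0.0015], 0, 0.04], [[0, 0, 0.003], 0, 0.04], [[0, 0, 0.003], 0, 0.04], [[-0.002, 0, 0.0038], 0, 0.04], [[-0.004, 0, 0.0046], 0, 0.04], [[-0.005, 0, 0.0054], 0, 0.04], [[-0.005, 0, 0.0054], 0, 0.04]]}}

```text
time_s: 6.95
position: [0.6118, 0.2188, 0.0309]
tool_rot: [[0.995, 0.104, 0.011], [0.104, -0.995, 0.001], [0.011, -0.0, -1.0]]
ft_force: [-0.1, -1.0, 17.5]
grip_width: 0.0491
gripper_force: 43.1
```

```bash
cat >> h.py <<'E'
def foot(P,s0,r0,r1,show=8):
    "height profile along r near the line s=s0"
    th=np.radians(TH); ex=np.array([np.cos(th),np.sin(th)]); ey=np.array([-ex[1],ex[0]])
    Q=P.reshape(-1,3)*1000; r=(Q[:,:2]-KP)@ex; s=(Q[:,:2]-KP)@ey; m=(abs(s-s0)<6)&(r>r0)&(r<r1)
    b=np.arange(r0,r1,2.); print('prof',[(int(x),np.median(Q[m&(r>=x)&(r<x+2),2]).round(1) if (m&(r>=x)&(r<x+2)).any() else None) for x in b])
E
python3 - <<'E'
from h import *
i,P,c=snap('wrist'); s=env.observe(); slope(P,85,125); foot(P,0,40,90); rs(); at(100.3,0,27)
E
```

```text
plane n 6334 of 6334 tilt 30.05 roll 0.04 top meets floor at r 45.9 -> height over board 10.1
prof [(40, np.float64(9.6)), (42, np.float64(7.2)), (44, np.float64(5.8)), (46, np.float64(5.7)), (48, np.float64(5.7)), (50, np.float64(5.8)), (52, np.float64(5.7)), (54, np.float64(5.7)), (56, np.float64(6.4)), (58, np.float64(9.4)), (60, np.float64(9.6)), (62, np.float64(10.0)), (64, None), (66, None), (68, None), (70, np.float64(20.6)), (72, np.float64(21.5)), (74, np.float64(22.6)), (76, np.float64(23.9)), (78, np.float64(25.1)), (80, np.float64(26.2)), (82, np.float64(27.4)), (84, np.float64(28.5)), (86, np.float64(29.6)), (88, np.float64(30.7))]
r,s,z 106.74 0.68 30.94
now [0.6118 0.2188 0.0309] ang 5.97 F [-1.5 -1.3 17.7] w 0.0488 t 7.0
shift [-0.0065  0.0007  0.0039] turn 0.27
```

>>> {"fn": "drive_tool", "kwargs": {"series": [[[-0.001, 0, -0.001], 0, 0.04], [[-0.002, 0, 0.0], 0, 0.04], [[-0.004, 0, 0.001], 0, 0.04], [[-0.005, 0, 0.002], 0, 0.04], [[-0.006, 0, 0.0027], 0, 0.04], [[-0.006, 0, 0.0027], 0, 0.04]]}}

```text
time_s: 7.6
position: [0.6052, 0.2181, 0.0271]
tool_rot: [[0.995, 0.104, 0.008], [0.104, -0.995, 0.001], [0.008, -0.0, -1.0]]
ft_force: [-1.2, -0.3, 12.3]
grip_width: 0.0482
gripper_force: 42.5
```

Run:
```python
from h import *
i,P,c=snap('wrist'); s=env.observe(); slope(P,85,125); foot(P,0,50,80); rs(); at(100.3,0,27)
```

```text
plane n 7087 of 7088 tilt 30.04 roll -0.03 top meets floor at r 45.9 -> height over board 10.1
prof [(50, np.float64(5.7)), (52, np.float64(5.7)), (54, np.float64(5.7)), (56, np.float64(6.3)), (58, None), (60, None), (62, None), (64, np.float64(17.1)), (66, np.float64(18.0)), (68, np.float64(19.3)), (70, np.float64(20.4)), (72, np.float64(21.6)), (74, np.float64(22.7)), (76, np.float64(23.9)), (78, np.float64(25.1))]
r,s,z 100.05 0.7 27.12
now [0.6052 0.2181 0.0271] ang 5.98 F [-0.6  0.  11.6] w 0.0488 t 7.7
shift [0.0002 0.0007 0.0001] turn 0.28
```

>>> {"fn": "drive_tool", "kwargs": {"series": [[[-0.001, 0.0003, 0.0006], 0, 0.04], [[-0.002, 0.0006, 0.0012], 0, 0.04], [[-0.0025, 0.0006, 0.0014], 0, 0.04], [[-0.0025, 0.0006, 0.0014], 0, 0.04]]}}

```text
time_s: 8.05
position: [0.6026, 0.2174, 0.0256]
tool_rot: [[0.995, 0.104, 0.008], [0.104, -0.995, 0.001], [0.008, -0.0, -1.0]]
ft_force: [-0.9, 0.0, 11.3]
grip_width: 0.049
gripper_force: 42.5
```

Run:
```python
from h import *
i,P,c=snap('wrist'); s=env.observe(); slope(P,85,125); foot(P,0,54,72); edges(P,i,62,160); rs(); at(100.3,0,27)
```

```text
plane n 7421 of 7421 tilt 30.05 roll 0.0 top meets floor at r 45.9 -> height over board 10.1
prof [(54, np.float64(6.0)), (56, None), (58, None), (60, np.float64(14.8)), (62, np.float64(15.8)), (64, np.float64(16.9)), (66, np.float64(18.1)), (68, np.float64(19.3)), (70, np.float64(20.4))]
on-slope rect c [49.2  0.8] [50.5 96.7] 89.88 a range 0.8 97.5
r,s,z 97.45 0.2 25.64
now [0.6026 0.2174 0.0256] ang 5.98 F [-0.4 -0.5 10.8] w 0.0488 t 8.1
shift [ 0.0029  0.0002 -0.0013] turn 0.28
```

>>> {"fn": "drive_tool", "kwargs": {"series": [[[-0.0005, 0.0006, 0.0002], 0, 0.04], [[-0.001, 0.0008, 0.0004], 0, 0.04], [[-0.001, 0.0008, 0.0003], 0, 0.04], [[-0.001, 0.0008, 0.0], 0, 0.054], [[-0.001, 0.0008, 0.0], 0, 0.058], [[-0.001, 0.0008, 0.0], 0, 0.062], [[-0.001, 0.0008, -0.005], 0, 0.062], [[-0.001, 0.0008, -0.03], 0, 0.062], [[-0.001, 0.0008, -0.07], 0, 0.065], [[-0.001, 0.0008, -0.12], 0, 0.065], [[-0.001, 0.0008, -0.12], 0, 0.065]], "newtons": 20}}

```text
time_s: 9.2
position: [0.6025, 0.2165, 0.149]
tool_rot: [[0.994, 0.104, 0.013], [0.104, -0.995, 0.002], [0.013, -0.001, -1.0]]
ft_force: [0.4, 0.0, 0.7]
grip_width: 0.0648
gripper_force: 0.0
```

Run:
```python
from h import *
i,P,c=snap('wrist'); s=env.observe(); slope(P,85,125); edges(P,i,62,160); rs(); 
shift(.466+.010*0,-.2448,.15,5.97)
```

```text
plane n 3082 of 3095 tilt 29.78 roll -0.01 top meets floor at r 45.2 -> height over board 10.5
on-slope rect c [48.4 -0.1] [94.8 50.1] 0.19 a range 0.9 95.7
r,s,z 95.85 -0.74 145.32
now [0.6011 0.2163 0.1453] ang 5.97 F [ 0.4 -0.1 -0.5] w 0.0648 t 9.2
shift [-0.1823  0.4445 -0.0062] turn -0.0
```

>>> {"fn": "drive_tool", "kwargs": {"series": [[[-0.19, 0.4445, -0.02], 0, 0.065], [[-0.19, 0.4445, -0.02], 0, 0.065], [[-0.19, 0.4445, -0.02], 0, 0.065], [[-0.19, 0.4445, -0.02], 0, 0.065], [[-0.19, 0.4445, -0.02], 0, 0.065], [[-0.19, 0.4445, -0.02], 0, 0.065], [[-0.19, 0.4445, -0.02], 0, 0.065], [[-0.19, 0.4445, -0.02], 0, 0.065], [[-0.19, 0.4445, -0.02], 0, 0.065], [[-0.19, 0.4445, -0.02], 0, 0.065], [[-0.19, 0.4445, 0.02], 0, 0.065], [[-0.19, 0.4445, 0.05], 0, 0.065], [[-0.19, 0.4445, 0.05], 0, 0.065], [[-0.19, 0.4445, 0.05], 0, 0.065]]}}

```text
time_s: 10.65
position: [0.457, -0.2457, 0.0916]
tool_rot: [[0.995, 0.104, -0.001], [0.104, -0.995, 0.001], [-0.001, -0.001, -1.0]]
ft_force: [0.3, -0.3, 1.2]
grip_width: 0.0652
gripper_force: 0.0
```

Run:
```python
from h import *
i,P,c=snap('wrist'); save(i,'w5'); plates(i,P,amin=2000); shift(.458,-.2456,.0075,5.97); print(np.array(env.observe()['tool_rot']).round(4)[2])
```

```text
[323. 230.] c [ 465.2 -244.9] size [80.7 50.2] ang 5.89 z 0.0097 
now [ 0.4575 -0.246   0.0925] ang 5.99 F [-0.3 -0.1  1.1] w 0.065 t 10.7
shift [ 0.0005 -0.0004  0.085 ] turn 0.02
[ 7.e-04  8.e-04 -1.e+00]
```

>>> {"fn": "drive_tool", "kwargs": {"series": [[[0, -0.0004, 0.04], 0, 0.065], [[0, -0.0004, 0.065], 0, 0.065], [[0, -0.0004, 0.08], 0, 0.065], [[0, -0.0004, 0.085], 0, 0.065], [[0, -0.0004, 0.085], 0, 0.065], [[0, -0.0004, 0.085], 0, 0.04], [[0, -0.0004, 0.085], 0, 0.04], [[0, -0.0004, 0.085], 0, 0.04], [[0, -0.0004, 0.083], 0, 0.04], [[0, -0.0004, 0.05], 0, 0.04], [[0, -0.0004, 0.0], 0, 0.04], [[0, -0.0004, -0.05], 0, 0.04], [[0, -0.0004, -0.1], 0, 0.04], [[0, -0.0004, -0.1], 0, 0.04]], "newtons": 30}}

```text
time_s: 12.1
position: [0.4589, -0.2469, 0.1987]
tool_rot: [[0.995, 0.104, 0.01], [0.104, -0.995, -0.009], [0.009, 0.01, -1.0]]
ft_force: [0.1, -1.4, -0.9]
grip_width: 0.0403
gripper_force: 0.0
```

Run:
```python
from h import *
i,P,c=snap('wrist'); save(i,'w6'); s=env.observe(); held(i,P,s); at(80,0,80)
```

```text
held: c [2.7 5.8] size [51.3 21.4] 88.86754608154297 top z -10.4
tilt 0.04
now [ 0.4579 -0.2461  0.1952] ang 5.97 F [-0.3 -0.3 -1.1] w 0.04 t 12.2
shift [ 0.1741 -0.4465  0.1135] turn 0.27
```

>>> {"fn": "drive_tool", "kwargs": {"series": [[[0, 0, 0.05], 0, 0.065], [[0, 0, 0.1], 0, 0.065], [[0, 0, 0.105], 0, 0.065], [[0, 0, 0.105], 0, 0.065]]}}

```text
time_s: 12.55
position: [0.4567, -0.2452, 0.0862]
tool_rot: [[0.995, 0.104, -0.002], [0.104, -0.995, 0.002], [-0.002, -0.002, -1.0]]
ft_force: [0.9, -0.3, 0.2]
grip_width: 0.065
gripper_force: 0.0
```

Run:
```python
from h import *
i,P,c=snap('wrist'); plates(i,P,amin=2000); shift(.458,-.2456,.002,5.97)
```

```text
[324. 232.] c [ 465.3 -245. ] size [80.7 50.2] ang 5.9 z 0.0097 
now [ 0.4575 -0.2458  0.0876] ang 5.96 F [-1.  -0.6  0.5] w 0.0649 t 12.6
shift [ 0.0005 -0.0002  0.0856] turn -0.01
```

>>> {"fn": "drive_tool", "kwargs": {"series": [[[0, -0.0002, 0.04], 0, 0.065], [[0, -0.0002, 0.065], 0, 0.062], [[0, -0.0002, 0.08], 0, 0.06], [[0, -0.0002, 0.085], 0, 0.06], [[0, -0.0002, 0.0856], 0, 0.06], [[0, -0.0002, 0.0856], 0, 0.045], [[0, -0.0002, 0.0856], 0, 0.045], [[0, -0.0002, 0.0856], 0, 0.045]], "newtons": 30}}

```text
time_s: 13.4
position: [0.4578, -0.2459, 0.0027]
tool_rot: [[0.995, 0.104, 0.003], [0.104, -0.995, -0.002], [0.002, 0.002, -1.0]]
ft_force: [-0.5, 0.0, 6.5]
grip_width: 0.0488
gripper_force: 31.2
```

>>> {"fn": "drive_tool", "kwargs": {"series": [[[0, 0, -0.01], 0, 0.045], [[0, 0, -0.05], 0, 0.045], [[0, -0.02, -0.1], 0, 0.045], [[0.1708, -0.446, -0.14], 0, 0.045], [[0.1708, -0.446, -0.14], 0, 0.045], [[0.1708, -0.446, -0.14], 0, 0.045], [[0.1708, -0.446, -0.14], 0, 0.045], [[0.1708, -0.446, -0.14], 0, 0.045], [[0.1708, -0.446, -0.14], 0, 0.045], [[0.1708, -0.446, -0.14], 0, 0.045], [[0.1708, -0.446, -0.14], 0, 0.045], [[0.1708, -0.446, -0.14], 0, 0.045], [[0.1708, -0.446, -0.14], 0, 0.045], [[0.1708, -0.446, -0.14], 0, 0.045], [[0.1708, -0.446, -0.14], 0, 0.045]]}}

```text
time_s: 14.9
position: [0.5802, 0.2151, 0.1413]
tool_rot: [[0.995, 0.104, -0.0], [0.104, -0.995, -0.0], [-0.0, 0.0, -1.0]]
ft_force: [0.2, -0.2, -1.2]
grip_width: 0.0492
gripper_force: 31.4
```

Run:
```python
from h import *
i,P,c=snap('wrist'); save(i,'w7'); s=env.observe(); held(i,P,s); rs(); at(76,0,60)
```

```text
held: c [ 7.6 -0.9] size [50.8 80.7] 89.95756530761719 top z -7.0
tilt 0.11
r,s,z 74.88 -0.35 141.18
now [0.5802 0.2146 0.1412] ang 5.88 F [-0.1  0.6 -0.1] w 0.0488 t 14.9
shift [ 0.0012 -0.0004  0.0812] turn 0.18
```

>>> {"fn": "drive_tool", "kwargs": {"series": [[[0.001, 0.0004, 0.04], 0, 0.045], [[0.001, 0.0004, 0.07], 0, 0.045], [[0.001, 0.0004, 0.082], 0, 0.045], [[0.001, 0.0004, 0.086], 0, 0.045], [[0.001, 0.0004, 0.09], 0, 0.045], [[0.001, 0.0004, 0.094], 0, 0.045], [[0.001, 0.0004, 0.098], 0, 0.045], [[0.001, 0.0004, 0.102], 0, 0.045], [[0.001, 0.0004, 0.106], 0, 0.045], [[0.001, 0.0004, 0.11], 0, 0.045], [[0.001, 0.0004, 0.113], 0, 0.045]], "newtons": 20}}

```text
time_s: 16.05
position: [0.5828, 0.2156, 0.0301]
tool_rot: [[0.995, 0.104, 0.004], [0.104, -0.995, 0.0], [0.004, 0.0, -1.0]]
ft_force: [-1.3, -1.5, 5.6]
grip_width: 0.0487
gripper_force: 37.5
```

```bash
cat >> h.py <<'E'
def chk(r0,r1,seat,r2):
    i,P,c=snap('wrist'); slope(P,r0,r1); edges(P,i,seat-15,r2,h=10+(66.2-seat)*.5); rs(); print('F',np.round(env.observe()['ft_force'],1),'t',env.observe()['time_s']); return i,P
E
python3 - <<'E'
from h import *
i,P=chk(60,105,46.2,125); print('a foot for seat is',-20*.866); at(76,-.7,26)
E
```

```text
plane n 8296 of 8298 tilt 26.98 roll -0.09 top meets floor at r 13.3 -> height over board 26.4
on-slope rect c [55.7  1.2] [37.7 51.1] 0.23 a range 36.8 74.7
r,s,z 77.5 0.41 29.78
F [-2.2 -1.3  5.7] t 16.1
a foot for seat is -17.32
now [0.5828 0.2156 0.0298] ang 5.95 F [-2.2 -1.3  5.7] w 0.0488 t 16.1
shift [-0.0015  0.0011  0.0038] turn 0.25
```

>>> {"fn": "drive_tool", "kwargs": {"series": [[[0, 0.0005, 0.002], 0, 0.045], [[0, 0.001, 0.0035], 0, 0.045], [[0, 0.001, 0.0045], 0, 0.045], [[-0.002, 0.001, 0.005], 0, 0.045], [[-0.004, 0.001, 0.006], 0, 0.045], [[-0.004, 0.001, 0.006], 0, 0.045]]}}

```text
time_s: 16.7
position: [0.5803, 0.2148, 0.0259]
tool_rot: [[0.995, 0.104, 0.009], [0.104, -0.995, 0.002], [0.009, -0.001, -1.0]]
ft_force: [-1.2, 0.2, 12.7]
grip_width: 0.0487
gripper_force: 38.5
```

Run:
```python
from h import *
i,P=chk(60,95,46.2,125); foot(P,0,36,60)
```

```text
plane n 5854 of 5854 tilt 29.97 roll 0.03 top meets floor at r 25.6 -> height over board 20.3
on-slope rect c [29.7  0.4] [50.7 82.3] 89.76 a range -11.5 70.8
r,s,z 74.91 -0.15 25.85
F [-2.2  1.1 13.6] t 16.75
prof [(36, np.float64(5.9)), (38, np.float64(9.4)), (40, np.float64(10.1)), (42, None), (44, None), (46, np.float64(18.1)), (48, np.float64(19.3)), (50, np.float64(20.4)), (52, np.float64(21.7)), (54, np.float64(22.9)), (56, np.float64(24.0)), (58, np.float64(25.2))]
```

>>> {"fn": "drive_tool", "kwargs": {"series": [[[-0.001, 0.0004, -0.0008], 0, 0.045], [[-0.003, 0.0004, 0.0004], 0, 0.045], [[-0.005, 0.0004, 0.0016], 0, 0.045], [[-0.006, 0.0004, 0.0022], 0, 0.045], [[-0.006, 0.0004, 0.0022], 0, 0.045]]}}

```text
time_s: 17.25
position: [0.5734, 0.2135, 0.022]
tool_rot: [[0.995, 0.104, 0.005], [0.104, -0.995, 0.001], [0.005, -0.0, -1.0]]
ft_force: [0.1, -0.3, 8.4]
grip_width: 0.0487
gripper_force: 38.0
```

Run:
```python
from h import *
i,P=chk(60,95,46.2,125); foot(P,0,36,60)
```

```text
plane n 6596 of 6596 tilt 29.87 roll -0.03 top meets floor at r 25.2 -> height over board 20.5
on-slope rect c [22.2 -0. ] [50.2 81.3] 89.93 a range -18.5 62.8
r,s,z 67.96 -0.72 22.0
F [-0.  -0.7  9.1] t 17.3
prof [(36, None), (38, None), (40, np.float64(15.1)), (42, np.float64(16.0)), (44, np.float64(17.4)), (46, np.float64(18.2)), (48, np.float64(19.7)), (50, np.float64(20.7)), (52, np.float64(21.8)), (54, np.float64(23.1)), (56, np.float64(24.2)), (58, np.float64(25.2))]
```

>>> {"fn": "drive_tool", "kwargs": {"series": [[[0.0006, 0, -0.0003], 0, 0.045], [[0.0008, 0, -0.0003], 0, 0.045], [[0.0008, 0, -0.0003], 0, 0.053], [[0.0008, 0, -0.0005], 0, 0.057], [[0.0008, 0, -0.0005], 0, 0.061], [[0.0008, 0, -0.006], 0, 0.061], [[0.0008, 0, -0.03], 0, 0.062], [[0.0008, 0, -0.07], 0, 0.065], [[0.0008, 0, -0.12], 0, 0.065], [[0.0008, 0, -0.12], 0, 0.065]], "newtons": 20}}

```text
time_s: 18.3
position: [0.5753, 0.214, 0.1469]
tool_rot: [[0.994, 0.104, 0.013], [0.104, -0.995, 0.002], [0.013, -0.001, -1.0]]
ft_force: [0.4, -0.1, -0.2]
grip_width: 0.0652
gripper_force: 0.0
```

Run:
```python
from h import *
i,P=chk(60,95,46.2,125); save(i,'w8'); slope(P,125,145); shift(.6072,-.1228,.09,-6)
```

```text
plane n 2638 of 2655 tilt 29.84 roll -0.1 top meets floor at r 25.2 -> height over board 20.5
on-slope rect c [22.1 -0.4] [81.1 50. ] 0.21 a range -18.5 62.7
r,s,z 68.51 -0.56 143.4
F [ 0.  -0.6 -0.9] t 18.35
plane n 2334 of 2560 tilt 28.54 roll -0.2 top meets floor at r 40.5 -> height over board 12.8
now [0.5739 0.2137 0.1434] ang 5.97 F [ 0.  -0.6 -0.9] w 0.065 t 18.4
shift [-0.0023  0.3382  0.0532] turn 11.97
```

>>> {"fn": "drive_tool", "kwargs": {"series": [[[0.0, 0.3382, -0.01], 12, 0.065], [[0.0, 0.3382, -0.01], 12, 0.065], [[0.0, 0.3382, -0.01], 12, 0.065], [[0.0, 0.3382, -0.01], 12, 0.065], [[0.0, 0.3382, -0.01], 12, 0.065], [[0.0, 0.3382, 0.0], 12, 0.065], [[0.0, 0.3382, 0.02], 12, 0.065], [[0.0, 0.3382, 0.05], 12, 0.065], [[0.0, 0.3382, 0.053], 12, 0.065], [[0.0, 0.3382, 0.053], 12, 0.065]]}}

```text
time_s: 19.35
position: [0.6072, -0.1223, 0.086]
tool_rot: [[0.994, -0.105, -0.002], [-0.105, -0.994, 0.001], [-0.002, -0.001, -1.0]]
ft_force: [0.2, -0.1, -0.2]
grip_width: 0.0651
gripper_force: 0.0
```

Run:
```python
from h import *
i,P,c=snap('wrist'); plates(i,P,amin=2000); shift(.61,-.123,.002,-6)
```

```text
[322. 237.] c [ 613.7 -122.7] size [64.1 49.9] ang -5.75 z 0.0097 
now [ 0.6079 -0.1222  0.0873] ang -5.98 F [ 1.3 -0.6  0.4] w 0.0648 t 19.4
shift [0.0022 0.0006 0.0853] turn 0.02
```

>>> {"fn": "drive_tool", "kwargs": {"series": [[[0.0018, 0, 0.04], -0.2, 0.065], [[0.0018, 0, 0.065], -0.2, 0.062], [[0.0018, 0, 0.08], -0.2, 0.06], [[0.0018, 0, 0.085], -0.2, 0.06], [[0.0018, 0, 0.0853], -0.2, 0.06], [[0.0018, 0, 0.0853], -0.2, 0.045], [[0.0018, 0, 0.0853], -0.2, 0.045], [[0.0018, 0, 0.0853], -0.2, 0.045]], "newtons": 30}}

```text
time_s: 20.2
position: [0.6104, -0.1231, 0.0032]
tool_rot: [[0.995, -0.102, 0.003], [-0.102, -0.995, -0.001], [0.003, 0.001, -1.0]]
ft_force: [-0.4, 2.2, 6.6]
grip_width: 0.0489
gripper_force: 31.7
```

Run:
```python
from h import *
at(52,-.7,140)
```

```text
now [ 0.6104 -0.1231  0.0032] ang -5.83 F [-0.4  2.2  6.6] w 0.0489 t 20.2
shift [-0.0862 -0.3279 -0.1372] turn -11.53
```

>>> {"fn": "drive_tool", "kwargs": {"series": [[[0, 0, -0.01], 0, 0.045], [[0, 0, -0.05], 0, 0.045], [[0, -0.02, -0.1], 0, 0.045], [[-0.0862, -0.328, -0.137], -11.5, 0.045], [[-0.0862, -0.328, -0.137], -11.5, 0.045], [[-0.0862, -0.328, -0.137], -11.5, 0.045], [[-0.0862, -0.328, -0.137], -11.5, 0.045], [[-0.0862, -0.328, -0.137], -11.5, 0.045], [[-0.0862, -0.328, -0.137], -11.5, 0.045], [[-0.0862, -0.328, -0.137], -11.5, 0.045], [[-0.0862, -0.328, -0.137], -11.5, 0.045], [[-0.0862, -0.328, -0.137], -11.5, 0.045]]}}

```text
time_s: 21.4
position: [0.557, 0.2119, 0.139]
tool_rot: [[0.995, 0.099, 0.001], [0.099, -0.995, -0.0], [0.001, 0.0, -1.0]]
ft_force: [0.3, -0.2, -0.3]
grip_width: 0.0487
gripper_force: 31.3
```

Run:
```python
from h import *
i,P,c=snap('wrist'); s=env.observe(); held(i,P,s); rs(); at(52,-.7,60)
```

```text
held: c [ 3.1 -1.2] size [65.  50.3] 0.19662775099277496 top z -6.7
tilt 0.13
r,s,z 51.63 -1.46 138.73
now [0.5572 0.2112 0.1387] ang 5.64 F [ 0.2 -0.3  0.4] w 0.0483 t 21.4
shift [ 0.0003 -0.0008  0.0787] turn -0.06
```

>>> {"fn": "drive_tool", "kwargs": {"series": [[[0, -0.0005, 0.04], 0, 0.045], [[0, -0.0005, 0.07], 0, 0.045], [[0, -0.0005, 0.085], 0, 0.045], [[0, -0.0005, 0.09], 0, 0.045], [[0, -0.0005, 0.094], 0, 0.045], [[0, -0.0005, 0.098], 0, 0.045], [[0, -0.0005, 0.101], 0, 0.045], [[0, -0.0005, 0.104], 0, 0.045], [[0, -0.0005, 0.107], 0, 0.045], [[0, -0.0005, 0.11], 0, 0.045], [[0, -0.0005, 0.112], 0, 0.045]], "newtons": 20}}

```text
time_s: 22.55
position: [0.5576, 0.2117, 0.0282]
tool_rot: [[0.995, 0.098, 0.002], [0.098, -0.995, -0.001], [0.002, 0.001, -1.0]]
ft_force: [-4.5, -4.3, 10.2]
grip_width: 0.0489
gripper_force: 41.0
```

Run:
```python
from h import *
i,P=chk(35,70,26.2,95)
```

```text
plane n 6416 of 6419 tilt 22.75 roll -0.07 top meets floor at r -23.0 -> height over board 44.6
on-slope rect c [29.4 -0.8] [18.2 50.2] 0.47 a range 20.2 38.4
r,s,z 52.1 -0.89 28.07
F [-4.6 -3.2  8.8] t 22.6
```

>>> {"fn": "drive_tool", "kwargs": {"series": [[[0, -0.0003, 0.002], 0, 0.045], [[0, -0.0003, 0.0035], 0, 0.045], [[0, -0.0003, 0.005], 0, 0.045], [[0, -0.0003, 0.006], 0, 0.045], [[0, -0.0003, 0.006], 0, 0.045]]}}

```text
time_s: 23.1
position: [0.558, 0.2123, 0.0232]
tool_rot: [[0.995, 0.098, 0.004], [0.098, -0.995, -0.0], [0.004, 0.0, -1.0]]
ft_force: [-5.7, -3.5, 12.9]
grip_width: 0.0486
gripper_force: 43.9
```

Run:
```python
from h import *
i,P=chk(35,65,26.2,95); foot(P,0,15,40)
```

```text
plane n 4559 of 4559 tilt 29.95 roll -0.18 top meets floor at r 5.4 -> height over board 30.4
on-slope rect c [4.4 0.2] [50.7 65.8] 89.8 a range -28.6 37.2
r,s,z 52.52 -0.48 23.17
F [-5.7 -4.1 13.8] t 23.15
prof [(15, np.float64(5.9)), (17, np.float64(8.9)), (19, np.float64(9.8)), (21, np.float64(10.6)), (23, None), (25, np.float64(17.3)), (27, np.float64(18.8)), (29, np.float64(20.2)), (31, np.float64(21.1)), (33, np.float64(22.4)), (35, np.float64(23.6)), (37, np.float64(24.7)), (39, np.float64(25.5))]
```

>>> {"fn": "drive_tool", "kwargs": {"series": [[[-0.001, 0.0002, -0.0008], 0, 0.045], [[-0.003, 0.0002, 0.0004], 0, 0.045], [[-0.0045, 0.0002, 0.0014], 0, 0.045], [[-0.0055, 0.0002, 0.002], 0, 0.045], [[-0.0055, 0.0002, 0.0021], 0, 0.045]]}}

```text
time_s: 23.65
position: [0.5534, 0.2121, 0.0208]
tool_rot: [[0.995, 0.098, 0.006], [0.098, -0.995, 0.001], [0.006, -0.0, -1.0]]
ft_force: [-0.3, -0.5, 8.3]
grip_width: 0.0487
gripper_force: 43.6
```

Run:
```python
from h import *
i,P=chk(35,65,26.2,95); foot(P,0,15,40)
```

```text
plane n 5008 of 5008 tilt 29.62 roll -0.05 top meets floor at r 4.5 -> height over board 30.9
on-slope rect c [-0.5  0.4] [50.6 65.4] 89.91 a range -33.2 32.2
r,s,z 47.94 -0.21 20.79
F [-0.7 -0.6  8.4] t 23.7
prof [(15, np.float64(6.2)), (17, None), (19, None), (21, np.float64(16.1)), (23, np.float64(16.9)), (25, np.float64(18.2)), (27, np.float64(19.2)), (29, np.float64(20.4)), (31, np.float64(21.6)), (33, np.float64(22.8)), (35, np.float64(23.9)), (37, np.float64(25.0)), (39, np.float64(25.9))]
```

>>> {"fn": "drive_tool", "kwargs": {"series": [[[-0.0008, 0.0002, 0.0004], 0, 0.045], [[-0.0015, 0.0004, 0.0008], 0, 0.045], [[-0.0016, 0.0004, 0.0009], 0, 0.045], [[-0.0016, 0.0004, 0.0009], 0, 0.045]]}}

```text
time_s: 24.1
position: [0.5521, 0.2116, 0.02]
tool_rot: [[0.995, 0.098, 0.006], [0.098, -0.995, 0.001], [0.007, -0.0, -1.0]]
ft_force: [-0.9, 0.8, 8.6]
grip_width: 0.0486
gripper_force: 43.3
```

Run:
```python
from h import *
i,P=chk(35,65,26.2,95); foot(P,0,15,40)
```

```text
plane n 5110 of 5110 tilt 29.69 roll -0.09 top meets floor at r 4.7 -> height over board 30.8
on-slope rect c [-2.4  0.1] [65.6 50.5] 0.05 a range -35.2 30.4
r,s,z 46.61 -0.58 19.96
F [0.  0.  8.8] t 24.15
prof [(15, None), (17, None), (19, np.float64(14.2)), (21, np.float64(16.0)), (23, np.float64(17.0)), (25, np.float64(18.2)), (27, np.float64(19.2)), (29, np.float64(20.3)), (31, np.float64(21.6)), (33, np.float64(22.6)), (35, np.float64(23.9)), (37, np.float64(25.0)), (39, np.float64(25.8))]
```

>>> {"fn": "drive_tool", "kwargs": {"series": [[[0, 0, 0], 0, 0.05], [[0, 0, -0.0005], 0, 0.053], [[0, 0, -0.0005], 0, 0.057], [[0, 0, -0.0005], 0, 0.061], [[0, 0, -0.006], 0, 0.061], [[0, 0, -0.03], 0, 0.062], [[0, 0, -0.07], 0, 0.065], [[0, 0, -0.12], 0, 0.065], [[0, 0, -0.12], 0, 0.065]], "newtons": 20}}

```text
time_s: 25.05
position: [0.5527, 0.2121, 0.1443]
tool_rot: [[0.995, 0.099, 0.012], [0.099, -0.995, 0.002], [0.012, -0.001, -1.0]]
ft_force: [-0.2, 0.7, -0.3]
grip_width: 0.065
gripper_force: 0.0
```

Run:
```python
from h import *
i,P=chk(35,65,26.2,95); save(i,'w9'); foot(P,0,10,80); foot(P,0,80,150); shift(.444,-.1137,.15,13.5)
```

```text
plane n 2169 of 2181 tilt 29.89 roll -0.01 top meets floor at r 5.2 -> height over board 30.5
on-slope rect c [-3.5 -0.3] [50. 65.] 89.96 a range -36.0 29.0
r,s,z 45.83 -0.28 140.95
F [-0.4 -0.1 -0.7] t 25.1
prof [(10, np.float64(5.5)), (12, np.float64(5.7)), (14, np.float64(5.7)), (16, np.float64(6.1)), (18, None), (20, np.float64(15.1)), (22, np.float64(16.1)), (24, np.float64(17.5)), (26, np.float64(18.6)), (28, np.float64(19.6)), (30, np.float64(20.8)), (32, np.float64(21.9)), (34, np.float64(23.0)), (36, np.float64(24.4)), (38, np.float64(25.3)), (40, np.float64(26.3)), (42, np.float64(27.6)), (44, np.float64(28.9)), (46, np.float64(29.9)), (48, np.float64(31.1)), (50, np.float64(32.0)), (52, np.float64(33.4)), (54, np.float64(217.3)), (56, np.float64(219.6)), (58, np.float64(37.2)), (60, np.float64(37.8)), (62, np.float64(39.2)), (64, np.float64(40.4)), (66, np.float64(41.8)), (68, np.float64(42.7)), (70, np.float64(43.7)), (72, np.float64(44.9)), (74, np.float64(45.6)), (76, np.float64(43.5)), (78, np.float64(39.8))]
prof [(80, np.float64(38.1)), (82, np.float64(39.2)), (84, n
[... 211 characters left out ...]
(102, np.float64(50.7)), (104, np.float64(51.7)), (106, np.float64(52.9)), (108, np.float64(53.5)), (110, np.float64(50.9)), (112, np.float64(47.7)), (114, np.float64(45.8)), (116, np.float64(46.9)), (118, np.float64(48.3)), (120, np.float64(49.4)), (122, np.float64(50.5)), (124, np.float64(51.7)), (126, np.float64(52.7)), (128, np.float64(53.7)), (130, np.float64(55.2)), (132, np.float64(56.4)), (134, np.float64(57.6)), (136, np.float64(58.7)), (138, np.float64(59.8)), (140, np.float64(60.8)), (142, np.float64(61.5)), (144, np.float64(59.0)), (146, np.float64(55.9)), (148, None)]
now [0.5513 0.2118 0.1409] ang 5.67 F [-0.4 -0.1 -0.7] w 0.065 t 25.1
shift [-0.1389  0.3133 -0.0102] turn -7.83
```

View pics/w9.png

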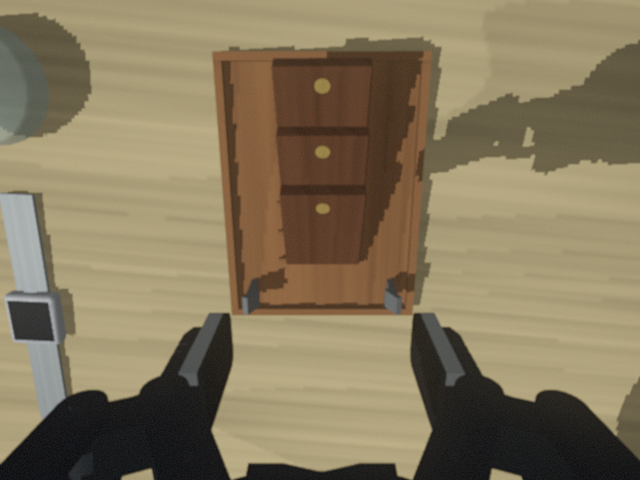

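The wrist picture shows all three tags shingled and square, with eyelets at (322,86), (322,152) and (322,209). Both hooks are free at (250,298) and (394,296). Next is the keeper.

>>> {"fn": "drive_tool", "kwargs": {"series": [[[-0.1389, 0.3133, -0.01], -7.8, 0.07], [[-0.1389, 0.3133, -0.01], -7.8, 0.07], [[-0.1389, 0.3133, -0.01], -7.8, 0.07], [[-0.1389, 0.3133, -0.01], -7.8, 0.07], [[-0.1389, 0.3133, -0.01], -7.8, 0.07], [[-0.1389, 0.3133, -0.01], -7.8, 0.07], [[-0.1389, 0.3133, -0.01], -7.8, 0.07], [[-0.1389, 0.3133, -0.01], -7.8, 0.07], [[-0.1389, 0.3133, -0.01], -7.8, 0.07], [[-0.1389, 0.3133, -0.01], -7.8, 0.07]], "newtons": 40}}

```text
time_s: 26.1
position: [0.4426, -0.113, 0.147]
tool_rot: [[0.972, 0.234, -0.001], [0.234, -0.972, 0.001], [-0.001, -0.001, -1.0]]
ft_force: [0.7, 0.2, 0.0]
grip_width: 0.0701
gripper_force: 0.0
```

```bash
python3 - <<'E'
from h import *
i,P,c=snap('wrist'); save(i,'w10')
z=P[...,2]; reg=(abs(P[...,0]-.443)<.07)&(abs(P[...,1]+.113)<.07)
for a,b in((.05,.062),(.010,.019)):
    m=(z>a)&(z<b)&reg; m=cv2.morphologyEx(m.astype(np.uint8),cv2.MORPH_OPEN,np.ones((3,3)))>0
    q=P[m]; print(m.sum(),cv2.minAreaRect((q[:,:2]*1000).astype(np.float32)),np.median(q[:,2]))
shift(.443,-.1125,.028,13.5)
E
cp pics/w10.png /tmp/
```

```text
1458 ((443.3115234375, -112.71688079833984), (12.369654655456543, 39.84291076660156), 13.516702651977539) 0.05546234718173704
2634 ((443.0357666015625, -112.76864624023438), (20.567832946777344, 89.95488739013672), 13.616007804870605) 0.013611966155432908
now [ 0.4428 -0.1128  0.147 ] ang 13.56 F [-0.1  0.3 -1. ] w 0.0704 t 26.1
shift [ 0.0004 -0.0002  0.119 ] turn 0.06
```

View pics/w10.png

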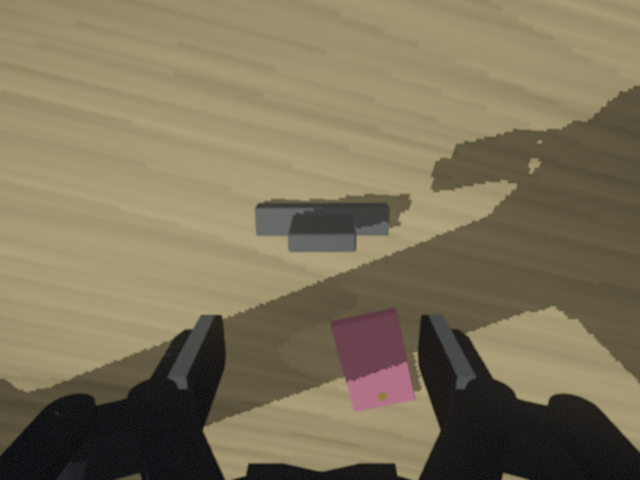

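The wrist picture shows the keeper blade at (322,242) and the bar at (322,220). The pink look-alike is at (375,360), well below finger height.

>>> {"fn": "drive_tool", "kwargs": {"series": [[[0.0006, -0.0001, 0.05], 0, 0.07], [[0.0006, -0.0001, 0.09], 0, 0.065], [[0.0006, -0.0001, 0.11], 0, 0.06], [[0.0006, -0.0001, 0.12], 0, 0.055], [[0.0006, -0.0001, 0.122], 0, 0.055], [[0.0006, -0.0001, 0.122], 0, 0.035], [[0.0006, -0.0001, 0.122], 0, 0.035], [[0.0006, -0.0001, 0.122], 0, 0.035]], "newtons": 40}}

```text
time_s: 26.95
position: [0.4437, -0.1139, 0.0263]
tool_rot: [[0.972, 0.233, 0.002], [0.233, -0.972, -0.001], [0.001, 0.001, -1.0]]
ft_force: [0.2, -0.9, -0.1]
grip_width: 0.0397
gripper_force: 40.4
```

Run:
```python
from h import *
at(0,-.7,110)
```

```text
now [ 0.4437 -0.1139  0.0263] ang 13.47 F [ 0.2 -0.9 -0.1] w 0.0397 t 26.9
shift [ 0.1352 -0.2973 -0.0839] turn 7.77
```

>>> {"fn": "drive_tool", "kwargs": {"series": [[[0, 0, -0.01], 0, 0.035], [[0, 0, -0.05], 0, 0.035], [[0.0, -0.02, -0.084], 0, 0.035], [[0.1352, -0.2973, -0.084], 7.8, 0.035], [[0.1352, -0.2973, -0.084], 7.8, 0.035], [[0.1352, -0.2973, -0.084], 7.8, 0.035], [[0.1352, -0.2973, -0.084], 7.8, 0.035], [[0.1352, -0.2973, -0.084], 7.8, 0.035], [[0.1352, -0.2973, -0.084], 7.8, 0.035], [[0.1352, -0.2973, -0.084], 7.8, 0.035], [[0.1352, -0.2973, -0.084], 7.8, 0.035], [[0.1352, -0.2973, -0.084], 7.8, 0.035], [[0.1352, -0.2973, -0.084], 7.8, 0.035]]}}

```text
time_s: 28.25
position: [0.5054, 0.2054, 0.1097]
tool_rot: [[0.995, 0.097, -0.0], [0.097, -0.995, -0.0], [-0.0, 0.0, -1.0]]
ft_force: [-0.1, -1.2, -0.9]
grip_width: 0.0397
gripper_force: 40.7
```

Run:
```python
from h import *
i,P,c=snap('wrist'); save(i,'w11'); s=env.observe(); rs()
th=np.radians(TH); ex=np.array([np.cos(th),np.sin(th)]); ey=np.array([-ex[1],ex[0]])
Q=P*1000; r=(Q[...,:2]-KP)@ex; S=(Q[...,:2]-KP)@ey; zt=Q[...,2]-s['position'][2]*1000
for a,b,n in((24,36,'blade'),(-16,-8,'bar')):
    m=(abs(r)<30)&(abs(S)<60)&(zt>a)&(zt<b); m=cv2.morphologyEx(m.astype(np.uint8),cv2.MORPH_OPEN,np.ones((3,3)))>0
    if m.sum()>50: print(n,m.sum(),cv2.minAreaRect(np.stack([r[m],S[m]],-1).astype(np.float32)),np.median(zt[m]), 'z s+/s-',[np.median(zt[m&(k*S>25)]) if (m&(k*S>25)).any() else None for k in(1,-1)])
m=(abs(r)<12)&(abs(abs(S)-48)<8)&(Q[...,2]>30)&(Q[...,2]<42)
for k in(1,-1):
    g=m&(k*S>0); print('hook',g.sum(),cv2.minAreaRect(np.stack([r[g],S[g]],-1).astype(np.float32)) if g.sum()>10 else '')
at(0,-.7,110)
```

```text
r,s,z -0.41 -2.09 109.74
blade 6958 ((0.19690418243408203, -1.4218063354492188), (66.7804183959961, 23.181264877319336), 89.6868896484375) 29.231502348984705 z s+/s- [np.float64(28.86226593578438), np.float64(29.55998677372355)]
bar 5384 ((-0.8080358505249023, -1.5243415832519531), (21.229217529296875, 90.24134826660156), 0.5028547644615173) -12.609204275220463 z s+/s- [np.float64(-12.640861044391137), np.float64(-12.621768455454784)]
hook 326 ((-0.13224124908447266, 48.51629638671875), (12.459518432617188, 7.602965831756592), 0.6553210020065308)
hook 336 ((-0.1385488510131836, -48.14824676513672), (12.670077323913574, 7.519021987915039), 3.1581203937530518)
now [0.5055 0.2054 0.1097] ang 5.55 F [ 0.4  0.6 -1.2] w 0.0396 t 28.3
shift [ 0.0004 -0.0014 -0.0003] turn -0.15
```

View pics/w11.png

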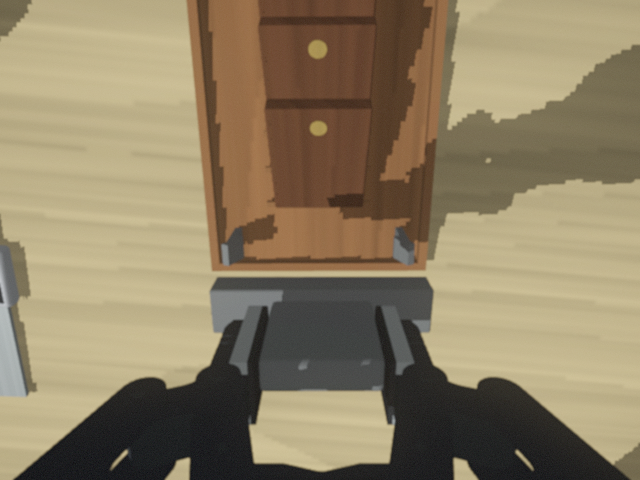

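The wrist picture shows the keeper held level above the low end, bar around (322,303). The hooks are at (232,247) and (403,246). It needs about 1.7 mm to +y and 0.7 mm to +x.

>>> {"fn": "drive_tool", "kwargs": {"series": [[[0.0007, -0.0017, 0.02], 0, 0.035], [[0.0007, -0.0017, 0.035], 0, 0.035], [[0.0007, -0.0017, 0.044], 0, 0.035], [[0.0007, -0.0017, 0.045], 0, 0.035]]}}

```text
time_s: 28.7
position: [0.5057, 0.2077, 0.0637]
tool_rot: [[0.995, 0.097, -0.002], [0.097, -0.995, -0.0], [-0.002, 0.0, -1.0]]
ft_force: [-0.6, -0.1, 0.0]
grip_width: 0.0396
gripper_force: 40.7
```

```bash
cat > k.py <<'E'
from h import *
i,P,c=snap('wrist'); s=env.observe(); rs()
th=np.radians(TH); ex=np.array([np.cos(th),np.sin(th)]); ey=np.array([-ex[1],ex[0]])
Q=P*1000; r=(Q[...,:2]-KP)@ex; S=(Q[...,:2]-KP)@ey; zt=Q[...,2]-s['position'][2]*1000
m=(abs(r)<20)&(abs(S)<46.5)&(zt>-16)&(zt<-9); m=cv2.morphologyEx(m.astype(np.uint8),cv2.MORPH_OPEN,np.ones((3,3)))>0
print('bar',m.sum(),cv2.minAreaRect(np.stack([r[m],S[m]],-1).astype(np.float32)) if m.any() else '',[np.round(np.median(Q[...,2][m&(k*S>30)]),1) if (m&(k*S>30)).any() else None for k in(1,-1)])
m=(abs(r)<12)&(abs(abs(S)-49)<9)&(Q[...,2]>32)&(Q[...,2]<40)
for k in(1,-1):
    g=m&(k*S>0); print('hook',g.sum(),cv2.minAreaRect(np.stack([r[g],S[g]],-1).astype(np.float32))[:2] if g.sum()>10 else '')
print(np.round(s['ft_force'],1),s['time_s'],s['grip_width'])
E
python3 k.py
```

```text
r,s,z 0.37 0.45 64.25
bar 5210 ((-0.49707508087158203, 0.7987403869628906), (20.885358810424805, 90.10769653320312), 0.14619764685630798) [np.float64(51.1), np.float64(51.0)]
hook 204 ((3.1134166717529297, 48.61811828613281), (7.878326892852783, 19.598331451416016))
hook 263 ((2.8553261756896973, -48.199039459228516), (19.260231018066406, 8.06436538696289))
[-0.3  0.3 -0.1] 28.75 0.039350328896686014
```

>>> {"fn": "drive_tool", "kwargs": {"series": [[[0.0004, 0.0005, 0.005], 0, 0.035], [[0.0004, 0.0005, 0.01], 0, 0.035], [[0.0004, 0.0005, 0.014], 0, 0.035], [[0.0004, 0.0005, 0.017], 0, 0.035], [[0.0004, 0.0005, 0.02], 0, 0.035], [[0.0004, 0.0005, 0.023], 0, 0.035], [[0.0004, 0.0005, 0.026], 0, 0.035], [[0.0004, 0.0005, 0.028], 0, 0.035], [[0.0004, 0.0005, 0.03], 0, 0.035], [[0.0004, 0.0005, 0.0315], 0, 0.035]]}}

```text
time_s: 29.75
position: [0.5066, 0.2081, 0.0329]
tool_rot: [[0.995, 0.099, 0.0], [0.099, -0.995, 0.0], [0.0, -0.0, -1.0]]
ft_force: [-0.2, -0.1, -0.7]
grip_width: 0.039
gripper_force: 41.7
```

```bash
python3 k.py
```

```text
r,s,z 0.67 0.56 32.54
bar 5202 ((0.5207433700561523, -0.05455780029296875), (21.26490592956543, 92.97896575927734), 0.6667090058326721) [np.float64(20.2), np.float64(20.2)]
hook 582 ((-0.2797670364379883, 48.863197326660156), (7.001814365386963, 13.435885429382324))
hook 591 ((-0.20741939544677734, -48.37562561035156), (7.018070220947266, 13.197482109069824))
[-0.1  1.2 -0.9] 29.8 0.0394224948988227
```

>>> {"fn": "drive_tool", "kwargs": {"series": [[[0, 0, 0.001], 0, 0.035], [[0, 0, 0.002], 0, 0.035], [[0, 0, 0.0025], 0, 0.035], [[0, 0, 0.0025], 0, 0.035]]}}

```text
time_s: 30.2
position: [0.5064, 0.2082, 0.0322]
tool_rot: [[0.995, 0.099, 0.001], [0.099, -0.995, -0.0], [0.001, 0.0, -1.0]]
ft_force: [-5.8, -1.7, 19.0]
grip_width: 0.0393
gripper_force: 44.1
```

```bash
python3 k.py
```

```text
r,s,z 0.81 0.6 32.21
bar 5147 ((0.43756771087646484, 0.007297515869140625), (92.83509063720703, 20.69597816467285), 89.78642272949219) [np.float64(19.6), np.float64(19.7)]
hook 589 ((-0.20937728881835938, 48.90298080444336), (6.980353832244873, 12.974517822265625))
hook 586 ((-0.33162641525268555, -48.499114990234375), (13.314981460571289, 6.96884822845459))
[-5.2 -2.1 20.1] 30.25 0.03905050802063874
```

Firm on the floor, so it is home. I'll relax, release and rise.

>>> {"fn": "drive_tool", "kwargs": {"series": [[[0, 0, -0.0015], 0, 0.036], [[0, 0, -0.002], 0, 0.042], [[0, 0, -0.002], 0, 0.046], [[0, 0, -0.002], 0, 0.05], [[0, 0, -0.006], 0, 0.05], [[0, 0, -0.02], 0, 0.05], [[-0.01, 0, -0.06], 0, 0.052], [[-0.05, 0, -0.11], 0, 0.06], [[-0.05, 0, -0.13], 0, 0.06], [[-0.05, 0, -0.13], 0, 0.06]], "newtons": 20}}

```text
time_s: 31.25
position: [0.4573, 0.2036, 0.1646]
tool_rot: [[0.995, 0.099, 0.007], [0.099, -0.995, 0.001], [0.008, -0.001, -1.0]]
ft_force: [0.1, 0.4, -0.8]
grip_width: 0.0602
gripper_force: 0.0
```

Run:
```python
from h import *
i,P=chk(35,65,26.2,95); save(i,'w12')
th=np.radians(TH); ex=np.array([np.cos(th),np.sin(th)]); ey=np.array([-ex[1],ex[0]])
Q=P*1000; r=(Q[...,:2]-KP)@ex; S=(Q[...,:2]-KP)@ey
m=(abs(r)<15)&(abs(S)<42)&(Q[...,2]>15)&(Q[...,2]<25); print(m.sum(),'bar z ends',[np.median(Q[...,2][m&(k*S>28)]).round(1) for k in(1,-1)], cv2.minAreaRect(np.stack([r[m],S[m]],-1).astype(np.float32)))
m=(abs(r)<12)&(abs(abs(S)-49)<9)&(Q[...,2]>30)&(Q[...,2]<40)
for k in(1,-1): print('hook',cv2.minAreaRect(np.stack([r[m&(k*S>0)],S[m&(k*S>0)]],-1).astype(np.float32)))
```

```text
plane n 3181 of 3367 tilt 29.88 roll -0.08 top meets floor at r 5.1 -> height over board 30.5
on-slope rect c [-3.7 -0.4] [64.8 50.2] 0.18 a range -36.1 28.7
r,s,z -48.75 0.75 162.36
F [-0.1 -0.2 -0.7] t 31.3
2339 bar z ends [np.float64(19.7), np.float64(19.7)] ((0.3745384216308594, -0.0164794921875), (83.91410064697266, 20.07997703552246), 89.88493347167969)
hook ((-0.13181352615356445, 48.41745376586914), (7.0797319412231445, 12.265657424926758), 86.98269653320312)
hook ((-0.2677483558654785, -48.044944763183594), (12.324563980102539, 7.610945701599121), 3.149027109146118)
```

View pics/w12.png

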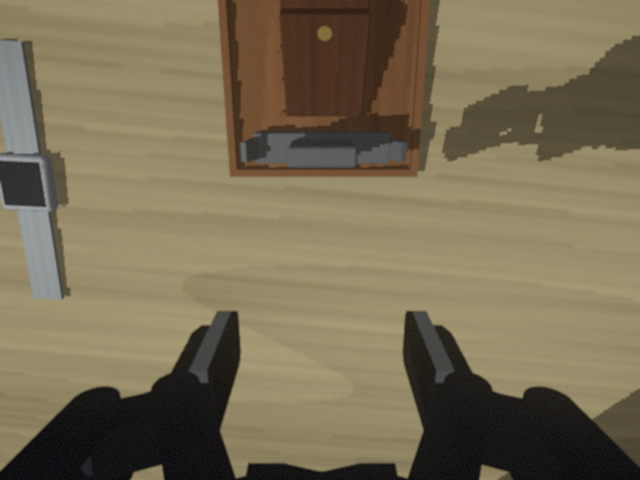

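The picture shows the keeper level and home at (322,148), under both upright hooks at (250,150) and (398,150). The short tag is unmoved at (325,70), and the gripper is clear of everything.

```bash
python3 -c "
from rig import env
print(env.close_job())"
```

```text
the job is handed in; nothing more can be done
None
```

The three tags are shingled on the rest in the order asked and the keeper is pressed home under both hooks, handed in at about 31 s; the camera checks looked right, but the hand-in gave no verdict.

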